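Switch the vial feeder over to its empty lane

TASK

The left lane of the vial feeder is full and five more vials are held up on its seesaw gate. With the fingertips, press down the raised finger tab at the front of the gate's right end until the gate has rocked right over its pivot and stays over, so that the five waiting vials roll down into the right lane; then take the hand away. Let the vials run by themselves: touch or lift none of them, leave the full left lane as it is, and leave the things standing around the feeder where they are.

Things in the scene. Friction and masses are not known exactly. Their poses are not given: they have to be found in the camera images.
- feeder: two-lane gravity vial feeder of aluminium sheet on a white base board 112 x 420 mm, fixed to the table. Origin: on the table under the gate's pivot, which runs along its x at 100 mm height; x points to its back (away from the robot), y to its left along the lanes, z up. Throat plates around the middle (y -38 to 48 mm, x -38 to 38 mm) stand 160 mm high; an empty feed ramp of two rails over the left half 180 mm
- right_lane (a point): middle of the floor of the right lane, which runs from feeder y = -77 to -186 mm, falling outwards from 92 to 79 mm high, 56 mm wide inside, with rails, an end wall and a short hood (145 mm high) over its mouth; holds five vials; empty at the start
- left_lane (a point): the same of the left lane, y = 77 to 186 mm; full with five vials at the start
- gate (a joint): seesaw gate: a rocking channel, 144 x 62 mm, on a cross pivot between the lanes; a steel tumbler weight over the pivot at the back makes it fall to one stop or the other and stay. 0 rad = left end down, at its left stop (as it starts); 0.36 = right end down, at its right stop (feeds the right lane); 0.18 = level. About 1.5 N pressed down on its tab rocks it over
- right_tab (a point): centre of the top face of the gate's right finger tab: flat aluminium, 42 mm (feeder x) by 50 mm (feeder y), 4 mm thick, standing out in front (robot side) of the gate's right end, clear of the vials, nothing above it. It starts raised, 141 mm over the table, and sinks 31 mm, to 110 mm, when the gate is fully over
- left_tab (a point): centre of the top face of the gate's left finger tab, like the right one; it starts low at 110 mm and rises to 141 mm
- vial_l1: glass sample vial with black screw cap, 22 mm across, 52 mm long, about 22 g, lying across the left lane, number 1 of five from the lane's end wall. Origin at its middle, x along it
- vial_l2: glass sample vial with black screw cap, 22 mm across, 52 mm long, about 22 g, lying across the left lane, number 2 of five from the lane's end wall. Origin at its middle, x along it
- vial_l3: glass sample vial with black screw cap, 22 mm across, 52 mm long, about 22 g, lying across the left lane, number 3 of five from the lane's end wall. Origin at its middle, x along it
- vial_l4: glass sample vial with black screw cap, 22 mm across, 52 mm long, about 22 g, lying across the left lane, number 4 of five from the lane's end wall. Origin at its middle, x along it
- vial_l5: glass sample vial with black screw cap, 22 mm across, 52 mm long, about 22 g, lying across the left lane, number 5 of five from the lane's end wall. Origin at its middle, x along it
- vial_w1: the same kind of vial, waiting on the gate, number 1 of five from the gate's left end. Origin at its middle, x along it; rolls freely
- vial_w2: the same kind of vial, waiting on the gate, number 2 of five from the gate's left end. Origin at its middle, x along it; rolls freely
- vial_w3: the same kind of vial, waiting on the gate, number 3 of five from the gate's left end. Origin at its middle, x along it; rolls freely
- vial_w4: the same kind of vial, waiting on the gate, number 4 of five from the gate's left end. Origin at its middle, x along it; rolls freely
- vial_w5: the same kind of vial, waiting on the gate, number 5 of five from the gate's left end. Origin at its middle, x along it; rolls freely
- bottle: small clear plastic bottle with white cap, 34 mm across, 75 mm high, standing loose near the feeder. Origin: centre of its underside
- mug: glass mug, 76 mm across, 92 mm high, standing loose near the feeder. Origin: centre of its underside
- scale: flat black bench scale, 150 x 110 x 34 mm, loose, to the left of the feeder. Origin: centre of its underside
- rack: white block rack for vials, 130 x 170 x 22 mm, with a few vials standing in it (up to 58 mm high), loose, to the right of the feeder. Origin: centre of its underside
Not all that is in view belongs to the job. Leave any blue look-alike of the vial_l1 alone.

How it is judged:
By the outcome, as a careful person would: the job done as asked, in the order asked, and still so for the second after the job is handed in, with the robot touching nothing.
It also fails if it takes over 32 s, if anything falls off the work surface, if the arm or the gripper's body presses on something with over 40 N, if the wrist force passes 120 N, or if a joint passes its speed limit or range.

ROBOT

A 7-joint arm with a two-finger parallel gripper is mounted at the origin on the work surface. World frame = base frame: x ahead of the robot, y to its left, z up, the work surface at z = 0. Lengths are in m, angles in rad, forces in N, time in s.
With the tool pointing down it reaches from about 0.4 to 0.875 m from the base axis. Payload 6.5 kg.
Tool frame: the origin (TCP) lies midway between the tips of the shut fingers; the grasp point (between the pads) lies r.tcp_to_grasp behind it (r.tcp_to_grasp is the distance from the TCP to the grasp point, in m); z points along the fingers, y is the line along which they close (so a half turn about z gives the same grasp; the last joint's range is limited). The gripper opens to 88 mm and grips with 3 to 60 N. Pads are 18 mm wide; open, the fingers measure 123 mm over their backs; the gripper's body (75 mm by 187 mm) begins 45 mm behind the grasp point.
Start: joints at [-1.226, 0.536, -0.004, 1.538, 0.003, 1.067, -0.071], TCP at [0.26, 0.596, 0.239] pointing down, gripper open.
Joint ranges: [-2.7, 2.7], [-0.37, 2.16], [-1.27, 1.26], [0.24, 2.4], [-1.31, 4.45], [0.19, 1.91], [-2.76, 2.76]. Speed limits (rad/s): [2.39, 2.39, 3.14, 3.14, 3.14, 3.14, 3.14].

INTERFACE

Orientations are given as a rotation vector (axis times angle).
In Python, from bench import r gives the robot as it stands.
- The arm moves only by the tool play_rows, never from a script. Its argument "moves" is a list of rows, each a list of 7 numbers: the shift along the tool's x, y, z in units of 25 mm (1.0 is 25 mm), then the turn, a rotation vector about the tool's x, y, z in units of 6 degrees (1.0 is 6 degrees), then the opening in per cent of the stroke, from 0 (shut) to 100 (fully open). In form: [[tx, ty, tz, ax, ay, az, claw], ...]. A call has 1 to 20 rows; each row is the pose to reach, as a shift and turn from the pose commanded when the call began, along the tool's axes at that moment; what a row does not reach only later rows make up. A row lasts 1/12 s, in which the tool goes at most 41.7 mm and 7.16 degrees, less where a joint would pass 70% of its speed; a pose out of reach is approached as far as the arm can. A call with a gripper value outside its range is refused whole. The fingers move at their own pace and stop on an object; "newtons" is the grip in N (left out, the last holds). Time passes only in rows, so rows that repeat a pose let the fingers close. It gives the time, the measured TCP pose, the force, the opening and the grip force at its end, in the units of the state.
- r.get_obs(): the state, without advancing time (a new reading comes with each control period).
- r.capture(name): name is "scene" or "top" or "wrist"; returns a dict with "pixels" (480x640x3 uint8, blue, green, red), "depth" (480x640 float32, m along the optical axis (not along the pixel's ray), 0 where there is no reading), "fov_y" (degrees; the focal length in pixels is half the picture's height over the tangent of half this angle, whatever the lens; pixels are square), "cx", "cy" (the principal point, pixels), "rvec" (rotation vector, rad) and "tvec" (3), from world to camera coordinates, as OpenCV has them. Camera axes: x right, y down, z forward; pixel columns grow to the right and rows downward; lengths in m; the calibration is good to about 2 mm. A picture is of the moment at which its call begins.
- r.hand_in(): hands the job in; it is judged then, once.
The state is a dict: "time_s": time; "q": joint angles; "qvel": joint speeds; "joint_torque": joint torques, N m; "tcp_pos": TCP position; "ee_rot": TCP orientation; "wrist_force": force on the tool from outside, world axes, zero at the start; "ft_torque": the same for the moment, N m; "grip_width": finger opening in m; "gripper_force": force on a finger pad.
Only numpy, scipy, OpenCV 4.12 (cv2) and the standard library are available. Lean on these libraries where they do the work, as an engineer would, in place of code of your own. Each camera call takes 0.05 s, during which the arm holds its last target. There are 200 camera calls.

## Working session

There is one attempt and no reset: what is moved stays moved. The work goes in short steps, Python scripts to look and compute and a tool call to move; the robot and the scene stay as the last step left them, time stands still between calls to the robot, and variables do not carry over. Pictures are saved under pics/ and viewed, at most 10 in all, crops included, and the job is handed in when it is done.

Besides the shell and the picture viewer there is one more tool, called after "Request:" in YAML: its name, and indented under it one key for each argument. play_rows: Moves the arm, as the interface text tells. Its arguments: {"type":"object","properties":{"moves":{"type":"array"},"newtons":{"type":"number"}},"required":["moves"]}

```bash
mkdir -p pics; cat > h.py <<'E'
import numpy as np, cv2
from bench import r
def cam(n):
    c=r.capture(n); c['f']=240/np.tan(np.radians(c['fov_y'])/2)
    c['R']=cv2.Rodrigues(np.array(c['rvec'],float))[0]; c['t']=np.array(c['tvec'],float).ravel(); return c
def ray(c,u,v):
    d=c['R'].T@np.array([(u-c['cx'])/c['f'],(v-c['cy'])/c['f'],1]); return -c['R'].T@c['t'],d
def plane(c,u,v,z):
    o,d=ray(c,u,v); return o+d*(z-o[2])/d[2]
def dep(c,u,v):
    o,d=ray(c,u,v); return o+d*c['depth'][int(v),int(u)]
def proj(c,p):
    q=c['R']@np.array(p)+c['t']; return q[:2]/q[2]*c['f']+[c['cx'],c['cy']]
E
python3 - <<'E'
from h import *
for n in('scene','top'):
    c=cam(n); cv2.imwrite(f'pics/{n}0.png',c['pixels']); np.savez(f'{n}0.npz',**c); print(n,c['f'],-c['R'].T@c['t'],(c['depth']>0).mean())
o=r.get_obs(); print(o['tcp_pos'],o['ee_rot'],o['time_s'],o['grip_width'])
print(cv2.Rodrigues(np.array(o['ee_rot'],float))[0].round(3), r.tcp_to_grasp)
E
```

```text
scene 498.5777387293086 [ 1.18753253 -0.09691676  1.06680553] 0.9959375
top 591.8830350165969 [0.50380649 0.04676506 1.36410489] 0.9959440104166667
[0.25935349 0.59544237 0.23794531] [-6.40578946e-01 -3.07538313e+00  2.34695167e-03] 0.1 0.0881500787024356
[[-0.917  0.399 -0.001]
 [ 0.399  0.917 -0.001]
 [-0.    -0.002 -1.   ]] 0.0187
```

View pics/scene0.png

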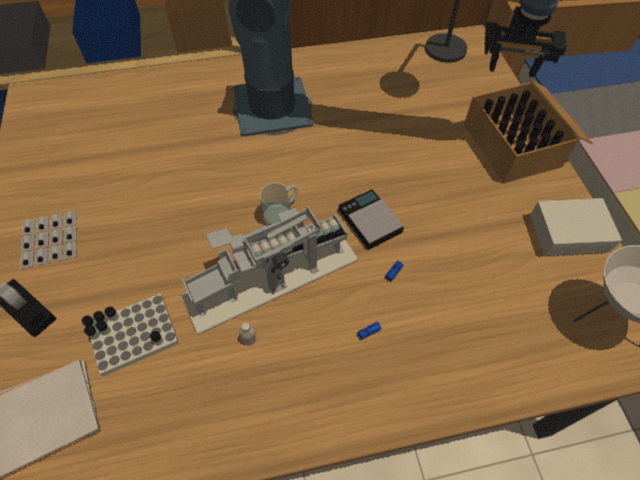

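View pics/top0.png

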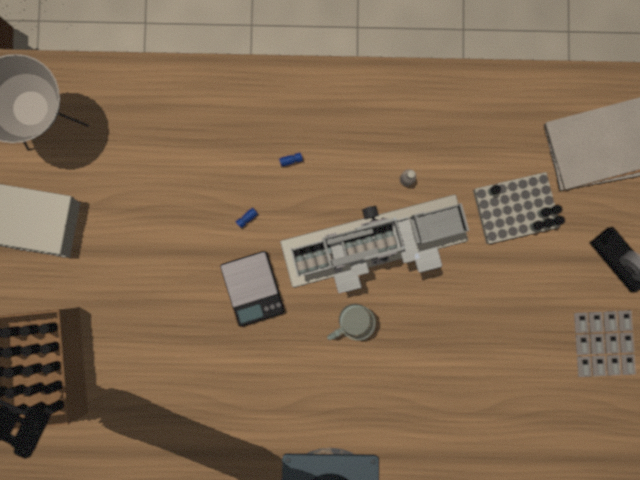

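The scene view (from the far side) shows the feeder at about (270,270), with the raised right tab at about (217,239). The top view shows the right tab near (428,260), the left tab near (348,280) and the mug at (357,322), clear of the right tab.

```bash
python3 - <<'E'
from h import *
def ld(n): return dict(np.load(f'{n}0.npz'))
t=ld('top'); s=ld('scene')
def blob(c,u,v,tol):
    m=np.zeros((482,642),np.uint8); im=cv2.GaussianBlur(c['pixels'],(3,3),0)
    cv2.floodFill(im,m,(u,v),0,(tol,)*3,(tol,)*3,4|cv2.FLOODFILL_MASK_ONLY|cv2.FLOODFILL_FIXED_RANGE|(255<<8))
    m=m[1:-1,1:-1]; k=cv2.findContours(m,0,2)[0][0]; return m,cv2.minAreaRect(k)
for n,c,pts in(('top',t,[(429,261),(348,281)]),('scene',s,[(217,239)])):
    for p in pts:
        m,rc=blob(c,*p,28); print(n,p,rc,(m>0).sum(),'depth pt',dep(c,*p).round(4))
        print(' ',plane(c,*rc[0],.141).round(4))
# ray intersection
def tri(a,b):
    (o1,d1),(o2,d2)=a,b; A=np.c_[d1,-d2]; x=np.linalg.lstsq(A,o2-o1,rcond=None)[0]
    p,q=o1+d1*x[0],o2+d2*x[1]; return (p+q)/2,np.linalg.norm(p-q)
print(tri(ray(t,*blob(t,429,261,28)[1][0]),ray(s,*blob(s,217,239,28)[1][0])))
# board corners (base board far edge) for yaw
a=plane(t,283,241,.006);b=plane(t,461,197,.006);print('yaw',np.degrees(np.arctan2(*(a-b)[[1,0]])),a,b)
for nm,p,z in(('mug',(357,322),.092),):print(nm,plane(t,*p,z))
cr=cv2.resize(t['pixels'][185:345,300:480],None,fx=4,fy=3.75,interpolation=2)[:600]; 
cr2=cv2.resize(s['pixels'][170:320,180:380],None,fx=4,fy=4,interpolation=2)
cv2.imwrite('pics/ctop.png',cr);cv2.imwrite('pics/cscene.png',cr2)
E
```

```text
top (429, 261) ((375.6288757324219, 249.03762817382812), (64.9291000366211, 180.3458251953125), 75.3236083984375) 3471 depth pt [ 0.5451 -0.1921  0.144 ]
  [ 0.5681 -0.0818  0.141 ]
top (348, 281) ((352.0, 277.5), (21.81971549987793, 34.46882247924805), 71.56504821777344) 551 depth pt [ 0.501  -0.0273  0.1097]
  [ 0.5084 -0.0336  0.141 ]
scene (217, 239) ((243.9099884033203, 235.87001037597656), (19.79899024963379, 73.39769744873047), 81.8698959350586) 588 depth pt [ 0.5495 -0.1983  0.1381]
  [ 0.5554 -0.139   0.141 ]
(array([ 0.56545278, -0.10986336,  0.14940331]), np.float64(0.057753890921685806))
yaw 104.91163011984784 [0.59001536 0.11723772 0.006     ] [ 0.69906923 -0.29228231  0.006     ]
mug [ 0.41372151 -0.0488476   0.092     ]
```

View pics/ctop.png

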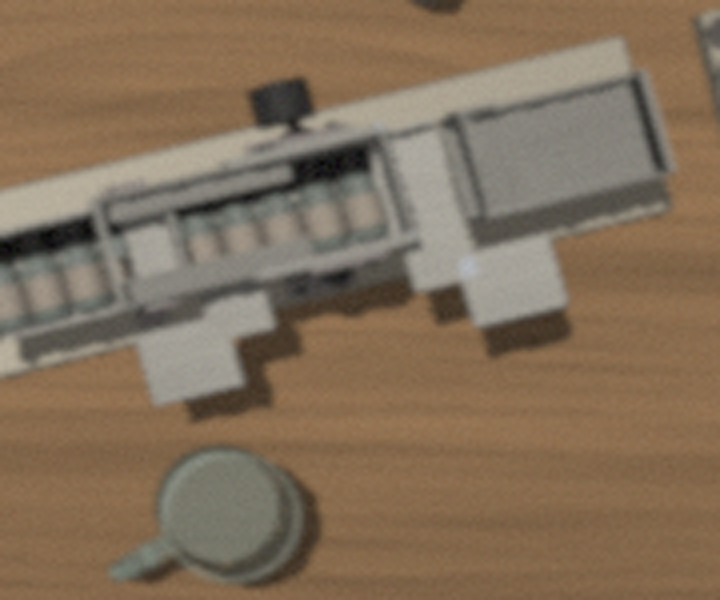

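View pics/cscene.png

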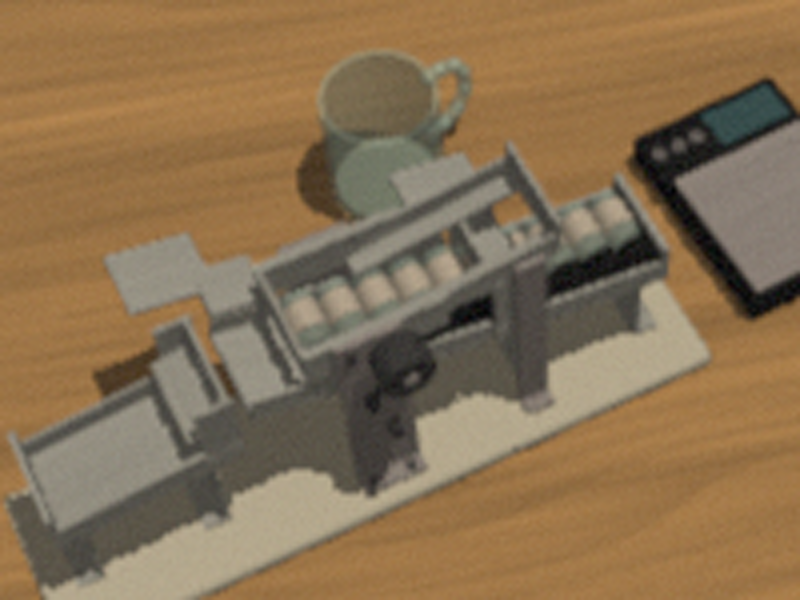

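The crops show the tab clearly. Its centre is at about (429,260) in the top view and (219.5,238) in the scene view, and nothing stands over it.

```bash
python3 - <<'E'
from h import *
t=dict(np.load('top0.npz'));s=dict(np.load('scene0.npz'))
def tri(a,b):
    (o1,d1),(o2,d2)=a,b; x=np.linalg.lstsq(np.c_[d1,-d2],o2-o1,rcond=None)[0]
    p,q=o1+d1*x[0],o2+d2*x[1]; return (p+q)/2,np.linalg.norm(p-q)
P,g=tri(ray(t,429,260.2),ray(s,219.5,238.2)); print('tab',P,g)
C=[plane(t,300+u/4,185+v/3.75,.141) for u,v in((478,327),(567,303),(550,237))]
e=C[1]-C[0]; print('corners',np.round(C,4),'yaw fy',np.degrees(np.arctan2(-e[1],-e[0])), np.linalg.norm(e),np.linalg.norm(C[2]-C[1]))
o=r.get_obs(); R=cv2.Rodrigues(np.array(o['ee_rot'],float))[0]
print('units to hover .19:',R.T@(np.array([P[0],P[1],.19])-o['tcp_pos'])/.025)
print('pivot rel', )
# other end: feeder frame from board centre: far-left, far-right corners
a=plane(t,283,241,.006);b=plane(t,461,197,.006);y=(a-b)/np.linalg.norm(a-b);x=np.array([y[1],-y[0],0])
org=(a+b)/2-.056*x; print('org',org,'tab in feeder',x@(P-org),y@(P-org),np.linalg.norm(a-b))
E
```

```text
tab [ 0.54702924 -0.19327426  0.1360387 ] 0.0006633417502590154
corners [[ 0.5217 -0.1731  0.141 ]
 [ 0.5357 -0.2191  0.141 ]
 [ 0.572  -0.2101  0.141 ]] yaw fy 106.9291886318859 0.048099352947108334 0.037426359894072746
units to hover .19: [-23.14606113 -24.32773248   1.95685948]
pivot rel
org [ 0.59042816 -0.10193272  0.006     ] tab in feeder -0.06544223557950292 -0.0770977159766142 0.42379170144857065
```

Request:
play_rows:
  moves:
    - [-23.1, -24.3, 0, 0, 0, 8.6, 0]
    - [-23.1, -24.3, 0, 0, 0, 8.6, 0]
    - [-23.1, -24.3, 0, 0, 0, 8.6, 0]
    - [-23.1, -24.3, 0, 0, 0, 8.6, 0]
    - [-23.1, -24.3, 0, 0, 0, 8.6, 0]
    - [-23.1, -24.3, 0, 0, 0, 8.6, 0]
    - [-23.1, -24.3, 0, 0, 0, 8.6, 0]
    - [-23.1, -24.3, 0, 0, 0, 8.6, 0]
    - [-23.1, -24.3, 0, 0, 0, 8.6, 0]
    - [-23.1, -24.3, 0, 0, 0, 8.6, 0]
    - [-23.1, -24.3, 0, 0, 0, 8.6, 0]
    - [-23.1, -24.3, 0, 0, 0, 8.6, 0]
    - [-23.1, -24.3, 0, 0, 0, 8.6, 0]
    - [-23.1, -24.3, 0, 0, 0, 8.6, 0]
    - [-23.1, -24.3, 0, 0, 0, 8.6, 0]
    - [-23.1, -24.3, 0, 0, 0, 8.6, 0]
    - [-23.1, -24.3, 0, 0, 0, 8.6, 0]
    - [-23.1, -24.3, 0, 0, 0, 8.6, 0]
    - [-23.1, -24.3, 0, 0, 0, 8.6, 0]
    - [-23.1, -24.3, 0, 0, 0, 8.6, 0]

```text
time_s: 1.77
tcp_pos: [0.5449, -0.1889, 0.2384]
ee_rot: [-1.915, -2.49, 0.0]
wrist_force: [1.0, 0.6, 0.4]
grip_width: 0.0009
gripper_force: 0.0
```

```bash
python3 - <<'E'
from h import *
c=cam('wrist'); im=c['pixels'].copy(); o=r.get_obs(); p=np.array(o['tcp_pos']); print(p,o['time_s'])
R=cv2.Rodrigues(np.array(o['ee_rot'],float))[0]; print(R.round(3))
for q,k in((p,(0,0,255)),([p[0],p[1],.141],(0,255,0)),([.547,-.193,.141],(255,0,0))):
    cv2.circle(im,tuple(int(x) for x in proj(c,q)),5,k,2)
cv2.imwrite('pics/w1.png',im)
E
```

```text
[ 0.54586771 -0.19855547  0.23914202] 1.8167
[[-0.249  0.969  0.002]
 [ 0.969  0.249 -0.007]
 [-0.007  0.    -1.   ]]
```

View pics/w1.png

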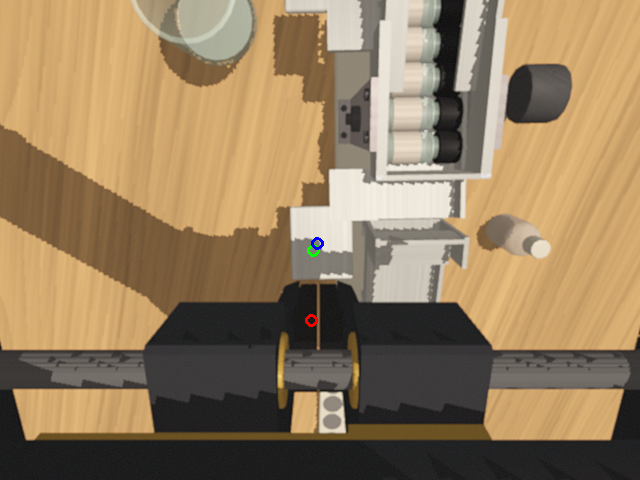

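The wrist view shows the tab at u 291–353, v 207–280, with the aim point (317,243) close to its centre. I'll press now.

Request:
play_rows:
  moves:
    - [0, 0, 1.2, 0, 0, 0, 0]
    - [0, 0, 2.4, 0, 0, 0, 0]
    - [0, 0, 3.4, 0, 0, 0, 0]
    - [0, 0, 3.7, 0, 0, 0, 0]
    - [0, 0, 3.9, 0, 0, 0, 0]
    - [0, 0, 4.1, 0, 0, 0, 0]
    - [0, 0, 4.3, 0, 0, 0, 0]
    - [0, 0, 4.5, 0, 0, 0, 0]
    - [0, 0, 4.7, 0, 0, 0, 0]
    - [0, 0, 4.8, 0, 0, 0, 0]
    - [0, 0, 4.9, 0, 0, 0, 0]
    - [0, 0, 5.0, 0, 0, 0, 0]
    - [0, 0, 5.1, 0, 0, 0, 0]
    - [0, 0, 5.1, 0, 0, 0, 0]
    - [0, 0, 5.1, 0, 0, 0, 0]

```text
time_s: 3.07
tcp_pos: [0.5451, -0.1871, 0.1138]
ee_rot: [-1.916, -2.49, -0.003]
wrist_force: [-7.9, 3.4, 26.3]
grip_width: 0.0003
gripper_force: 12.4
```

```bash
python3 - <<'E'
from h import *
c=cam('scene'); cv2.imwrite('pics/s2.png',cv2.resize(c['pixels'][170:320,180:380],None,fx=4,fy=4,interpolation=2)); o=r.get_obs(); print(o['tcp_pos'],o['wrist_force'],o['time_s'])
E
```

```text
[ 0.54511002 -0.18714457  0.11375549] [-8.19050509  3.32479567 25.39158687] 3.1167
```

View pics/s2.png

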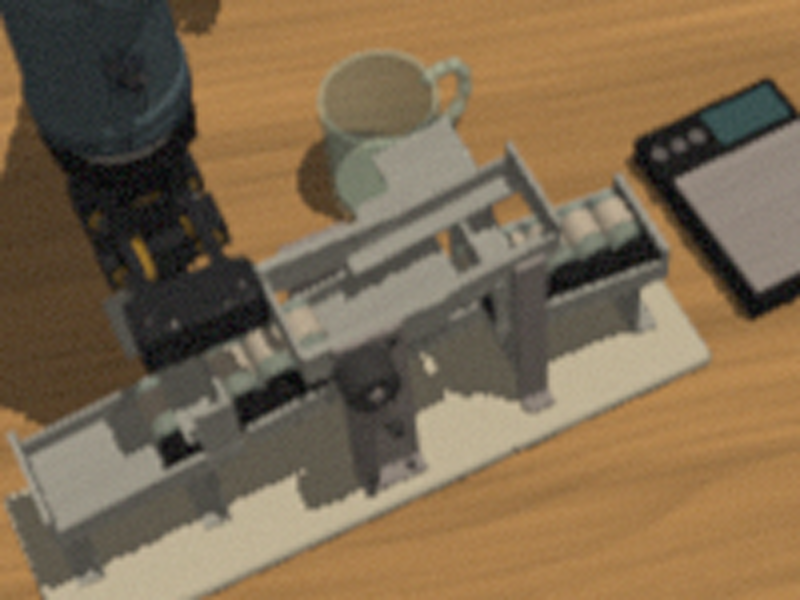

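The gate has rocked over: the weight has swung to (365,370), the left tab is up, and the vials are rolling right. Next I lift the hand off.

Request:
play_rows:
  moves:
    - [0, 0, -0.3, 0, 0, 0, 0]
    - [0, 0, -0.8, 0, 0, 0, 0]
    - [0, 0, -1.8, 0, 0, 0, 0]
    - [0, 0, -3, 0, 0, 0, 0]
    - [0, 0, -4.4, 0, 0, 0, 0]
    - [-1, -1, -5.5, 0, 0, 0, 0]
    - [-1, -2.4, -5.5, 0, 0, 0, 0]
    - [-1, -3.8, -5.5, 0, 0, 0, 0]
    - [-1, -4, -5.5, 0, 0, 0, 0]
    - [-1, -4, -5.5, 0, 0, 0, 0]
    - [-1, -4, -5.5, 0, 0, 0, 0]
    - [-1, -4, -5.5, 0, 0, 0, 0]
    - [-1, -4, -5.5, 0, 0, 0, 0]
    - [-1, -4, -5.5, 0, 0, 0, 0]
    - [-1, -4, -5.5, 0, 0, 0, 0]
    - [-1, -4, -5.5, 0, 0, 0, 0]
    - [-1, -4, -5.5, 0, 0, 0, 0]
    - [-1, -4, -5.5, 0, 0, 0, 0]

```text
time_s: 4.62
tcp_pos: [0.4546, -0.2369, 0.2487]
ee_rot: [-1.915, -2.49, 0.0]
wrist_force: [-1.0, -0.8, 0.5]
grip_width: 0.0005
gripper_force: 0.0
```

```bash
python3 - <<'E'
from h import *
c=cam('scene'); cv2.imwrite('pics/s3.png',cv2.resize(c['pixels'][170:320,180:380],None,fx=4,fy=4,interpolation=2)); o=r.get_obs(); print(o['tcp_pos'],o['wrist_force'],o['time_s'])
E
```

```text
[ 0.45458346 -0.23690523  0.24869334] [ 0.27123525 -1.30673558  1.02313397] 4.6667
```

View pics/s3.png

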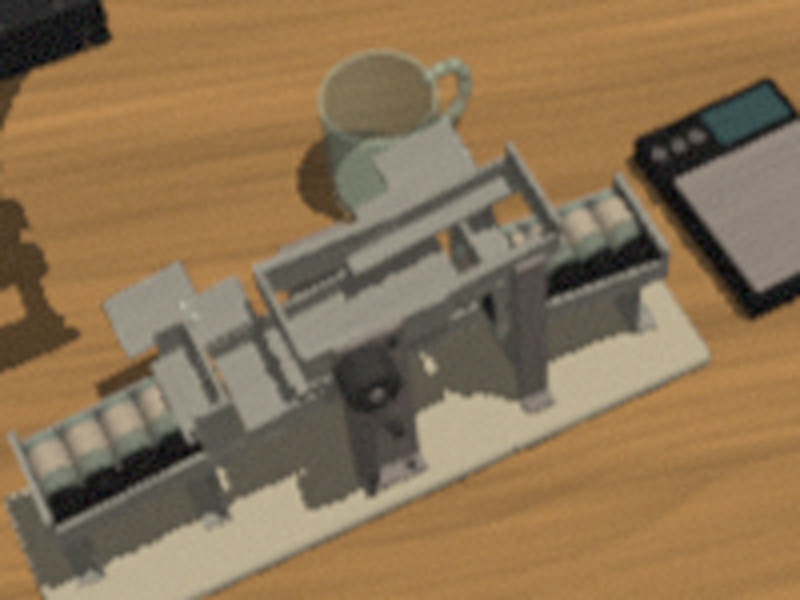

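Four vials are visible in the right lane at (50–155, 400–470), and the gate is empty and over. The fifth should be under the hood, so I'll check from above.

```bash
python3 - <<'E'
from h import *
c=cam('top'); cv2.imwrite('pics/t4.png',cv2.resize(c['pixels'][185:345,290:490],None,fx=4,fy=3.75,interpolation=2))
E
```

```text
(no output)
```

View pics/t4.png

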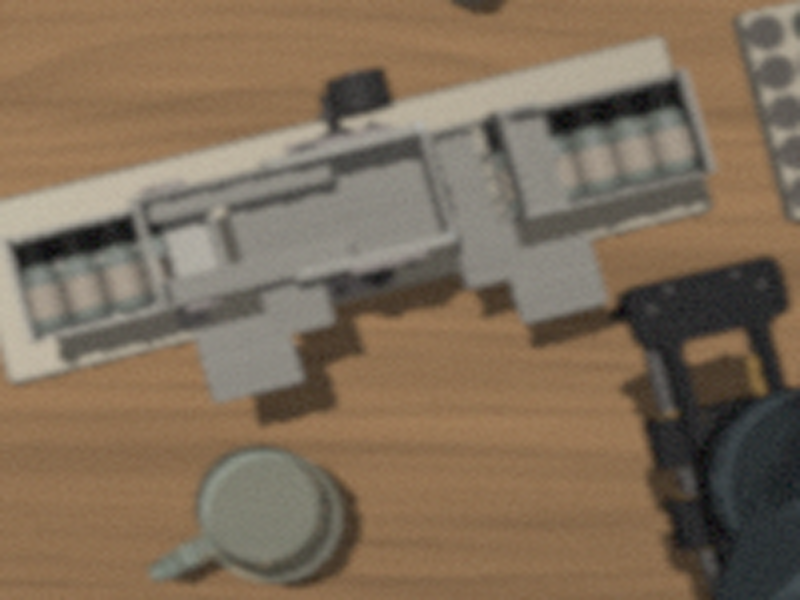

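The gate is empty and the fifth vial can only be under the hood, behind the visible four. The mug and the left lane are unchanged, and the hand is clear.

```bash
python3 -c "
from bench import r; print(r.hand_in())"
```

```text
the job is handed in; nothing more can be done
None
```

The gate is rocked over and staying at its right stop, and the job is handed in at about 4.7 s. The gate is empty: I can see four of the five vials in the right lane, and the fifth should be out of view under the hood. The hand is clear.

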